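Gauge the glass clamp of the pastry guard

TASK

The clamp screwed to the counter needs a new glass panel: find its size by trying the three gauge blocks in its slot, sliding them down along the fixed metal cheek, gently and without forcing. Leave the thickest block that will go in standing fully home in the slot, pressing the orange sprung pad back, with the others standing upright on the worktop clear of the clamp. Do not disturb the cup, the shot glass and the shaker.

Things in the scene. Friction and masses are not known exactly. Their poses are not given: they have to be found in the camera images.
- clamp: glass clamp fixed to the worktop; dark base 90 (x) x 110 (y) x 10 mm; origin on the worktop below clamp_slot. y runs across the slot from cheek to pad, x along it, z up. Aluminium cheek on the -y side, 50 mm long in x: flat upright face from slot floor to 48 mm above it, immovable; where it stands differs each time, unmeasured: between y = -9.6 and -18.0 mm.
- clamp_slot (a point): on the slot floor (10 mm above the worktop), mid-length, right below the relaxed pad's face (y = 0); axes as clamp. Slot open at top and both x ends. A block fits if under 5 mm thicker than the gap from cheek to relaxed pad, meeting under 10 N; thicker ones jam 15 mm or more above the floor. One always fits. Their contact forces must not add up to 60 N (a push of 30 N may do that).
- pad (a joint): travel of the orange sprung pad towards +y, m: 0 relaxed (start), 0.005 at its stop; spring 1 N to 3.5 N. Pad on the slot's +y side, 44 mm long in x: upright face from floor to 18 mm above it, then a lead-in slope leaning back 6 mm to its top 30 mm above the floor (the cheek is 18 mm taller).
- gauge_white_mid (a point): centre (46 mm above the underside) of the gauge block with white grip, standing on the worktop. Square-edged aluminium body 14 mm thick (y), 40 mm wide (x), 55 mm high; on it, centred, the white grip, 12 mm thick (y), 40 mm wide, 55 to 92 mm above the underside. About 0.15 kg. z up.
- gauge_blue_mid (a point): centre (46 mm above the underside) of the gauge block with blue grip, standing on the worktop. Square-edged aluminium body 17 mm thick (y), 40 mm wide (x), 55 mm high; on it, centred, the blue grip, 12 mm thick (y), 40 mm wide, 55 to 92 mm above the underside. About 0.15 kg. z up.
- gauge_red_mid (a point): centre (46 mm above the underside) of the gauge block with red grip, standing on the worktop. Square-edged aluminium body 20 mm thick (y), 40 mm wide (x), 55 mm high; on it, centred, the red grip, 12 mm thick (y), 40 mm wide, 55 to 92 mm above the underside. About 0.15 kg. z up.
- gauge_white: the same block with the white grip; origin at the centre of its underside, axes as above
- gauge_blue: the same block with the blue grip; origin at the centre of its underside, axes as above
- gauge_red: the same block with the red grip; origin at the centre of its underside, axes as above
- espresso_cup_mid (a point): cream espresso cup with blue inside, 58 x 87 x 55 mm; a bystander, point half-way up it
- tumbler_mid (a point): clear shot glass, 47 mm wide, 58 mm high; a bystander, point half-way up it
- shaker_mid (a point): glass shaker with grey cap, 44 mm wide, 90 mm high; a bystander, point half-way up it

How it is judged (in metres and radians):
At the end, for the whole second after the job is handed in: One block upright (0.1 rad) in the slot, its underside within 2.5 mm of the slot floor and its middle within 15 mm of the slot site along x, pad pushed back over 1.6 mm; the other two upright (0.1 rad) on the worktop, over 75 mm from the slot site; all at rest (value of joint pad above 0.0016 m and ((z of gauge_white_mid in the frame of clamp_slot between 0.043 and 0.0485 m and x of gauge_white_mid in the frame of clamp_slot between -0.015 and 0.015 m and y of gauge_white_mid in the frame of clamp_slot between -0.016 and 0.002 m and angle between each of gauge_white_mid, gauge_blue_mid, gauge_red_mid's own z axis and vertical below 0.1 rad and linear speed of each of gauge_white, gauge_blue, gauge_red below 0.02 m/s and height (world z) of gauge_blue_mid between 0.043 and 0.049 m and horizontal distance between each of gauge_blue_mid, gauge_red_mid and clamp_slot above 0.075 m and height (world z) of gauge_red_mid between 0.043 and 0.049 m) or (z of gauge_blue_mid in the frame of clamp_slot between 0.043 and 0.0485 m and x of gauge_blue_mid in the frame of clamp_slot between -0.015 and 0.015 m and y of gauge_blue_mid in the frame of clamp_slot between -0.016 and 0.002 m and angle between each of gauge_blue_mid, gauge_white_mid, gauge_red_mid's own z axis and vertical below 0.1 rad and linear speed of each of gauge_blue, gauge_white, gauge_red below 0.02 m/s and height (world z) of gauge_white_mid between 0.043 and 0.049 m and horizontal distance between each of gauge_white_mid, gauge_red_mid and clamp_slot above 0.075 m and height (world z) of gauge_red_mid between 0.043 and 0.049 m) or (z of gauge_red_mid in the frame of clamp_slot between 0.043 and 0.0485 m and x of gauge_red_mid in the frame of clamp_slot between -0.015 and 0.015 m and y of gauge_red_mid in the frame of clamp_slot between -0.016 and 0.002 m and angle between each of gauge_red_mid, gauge_white_mid, gauge_blue_mid's own z axis and vertical below 0.1 rad and linear speed of each of gauge_red, gauge_white, gauge_blue below 0.02 m/s and height (world z) of gauge_white_mid between 0.043 and 0.049 m and horizontal distance between each of gauge_white_mid, gauge_blue_mid and clamp_slot above 0.075 m and height (world z) of gauge_blue_mid between 0.043 and 0.049 m))); the robot touches nothing.
It fails at once if a block is forced: its contact forces with the clamp add up to over 60 N (contact force between any of gauge_white, gauge_blue, gauge_red and clamp above 60 N).
It fails at once if the cream espresso cup with blue inside is shifted more than 30 mm or tipped (distance of espresso_cup_mid from where it was at the start of the episode above 0.03 m or angle between espresso_cup_mid's own z axis and vertical above 0.5 rad).
It fails at once if the clear shot glass is shifted more than 30 mm or tipped (distance of tumbler_mid from where it was at the start of the episode above 0.03 m or angle between tumbler_mid's own z axis and vertical above 0.5 rad).
It fails at once if the glass shaker with grey cap is shifted more than 30 mm or tipped (distance of shaker_mid from where it was at the start of the episode above 0.03 m or angle between shaker_mid's own z axis and vertical above 0.5 rad).
It also fails if it takes over 70 s, if anything falls off the work surface, if the arm or the gripper's body presses on something with over 40 N, if the wrist force passes 120 N, or if a joint passes its speed limit or range.

ROBOT

A 6-joint arm with a two-finger parallel gripper is mounted at the origin on a cart in front of the work surface, level with it; the furniture and walls round the work are solid. World frame = base frame: x ahead of the robot, y to its left, z up, the work surface at z = 0. Lengths are in m, angles in degrees, forces in N, time in s.
With the tool pointing down it reaches from about 0.35 to 0.975 m from the base axis. Payload 17.4 kg.
Tool frame: the origin (TCP) lies midway between the tips of the shut fingers; the grasp point (between the pads) lies 19 mm behind it; x points along the fingers, y is the direction in which the jaws open and shut, and the axes are right-handed (so a half turn about x gives the same grasp; the last joint's range is limited). The gripper opens to 85 mm and grips with 20 to 120 N. Pads are 22 mm wide; open, the fingers measure 114 mm over their backs; the gripper's body (76 mm by 85 mm) begins 54 mm behind the grasp point. The pads swing forward as they close: fully open they stand 13 mm farther back than shut.
Start: joints at [66.99, 6.646, 82.598, -0, 90.757, -2.166], TCP at [0.24, 0.631, 0.231] pointing down, gripper open.
Joint ranges: [-162.19, 162.19], [-47.58, 125.68], [4.15, 143.07], [-65.23, 245.23], [0.69, 171.88], [-170.13, 170.13]. Speed limits (degrees/s): [108.29, 108.29, 127.2, 180, 180, 180].

INTERFACE

Orientations are given as a 3x3 rotation matrix whose columns are the frame's x, y, z axes.
In Python, from workcell import ctrl gives the robot as it stands.
- The arm moves only by the tool play_rows, never from a script. Its argument "targets" is a list of rows, each a list of 7 numbers: the closure, from -1 (fully open) to 1 (shut), then the shift along the tool's x, y, z in cm, then the turn, a rotation vector about the tool's x, y, z in rad. In form: [[fingers, x, y, z, rx, ry, rz], ...]. A call has 1 to 12 rows; each row is the pose to reach, as a shift and turn from the pose measured when the call began, along the tool's axes at that moment; what a row does not reach only later rows make up. A row lasts 1/10 s, in which the tool goes at most 50 mm and 8.59 degrees, less where a joint would pass 70% of its speed; a pose out of reach is approached as far as the arm can. A call with a gripper value outside its range is refused whole. The fingers move at their own pace and stop on an object; "force" is the grip in N (left out, the last holds). Time passes only in rows, so rows that repeat a pose let the fingers close. It gives the time, the measured TCP pose, the force and the opening at its end, in the units of the state.
- ctrl.sense(): the state, without advancing time (a new reading comes with each control period).
- ctrl.get_image(name): name is "scene" or "top" or "wrist"; returns a dict with "frame" (420x560x3 uint8, blue, green, red), "intrinsics" (3x3 intrinsics, pixels), "R" (3x3) and "t" (3): a world point X has camera coordinates R X + t. Camera axes: x right, y down, z forward; pixel columns grow to the right and rows downward; lengths in m; the calibration is good to about 2 mm. A picture is of the moment at which its call begins. There is no depth.
- ctrl.close_job(): hands the job in, once; it reports no verdict.
Trained networks look in a picture, given as the dict that the camera call returned (one of the last four; its "shot" number tells which), for a name from the list of things; names that differ only in an ending like _2 or _b are one class to them, and where a whole thing is asked for, a point or a joint stands for the part that bears it (a point fixed in the world has none). Each returns a list of dicts, best first, with "confidence" (0 to 1); they miss things now and then, are a little off and sometimes report something else, mostly with a low value. They report only what shows in the picture. A call takes as long as a camera call.
- ctrl.spot_in(picture, label): "point" ([x, y, z] in m, in world coordinates, good to about 4 mm: the middle of the surface that is visible of it).
The state is a dict: "time_s": time; "qpos": joint angles; "joint_velocities": joint speeds; "effort": joint torques, N m; "eef_pos": TCP position; "eef_rot": TCP orientation; "contact_force": force on the tool from outside, world axes, zero at the start; "wrist_torque": the same for the moment, N m; "width": opening from 0.0 (shut) to 1.0 (fully open).
Only numpy, scipy, OpenCV 4.12 (cv2) and the standard library are available. Lean on these libraries where they do the work, as an engineer would, in place of code of your own. Each camera call takes 0.05 s, during which the arm holds its last target. There are 200 camera calls.

## Working session

There is one attempt and no reset: what is moved stays moved. The work goes in short steps, Python scripts to look and compute and a tool call to move; the robot and the scene stay as the last step left them, time stands still between calls to the robot, and variables do not carry over. Pictures are saved under pics/ and viewed, about 8 in all and at most 12, crops included, and the job is handed in when it is done.

Besides the shell and the picture viewer there is one more tool, called after "Call:" by a JSON object that holds its "api" and its "payload". play_rows: Moves the arm, as the interface text tells. Its arguments: {"type":"object","properties":{"targets":{"type":"array"},"force":{"type":"number"}},"required":["targets"]}

```bash
ls; mkdir -p pics; python3 - <<'E'
from workcell import ctrl
import cv2,numpy as np
s=ctrl.sense();print(s['time_s'],s['eef_pos'],s['eef_rot'],s['width'],s['contact_force'])
names=["clamp","clamp_slot","pad","gauge_white","gauge_blue","gauge_red","espresso_cup_mid","tumbler_mid","shaker_mid"]
fr=[]
for c in("scene","top"):
    p=ctrl.get_image(c);fr.append(p['frame']);cv2.imwrite(f'pics/{c}0.png',p['frame'])
    print(c,'cam',-p['R'].T@p['t'])
    for n in names:
        print(n,[(np.round(d['point'],3).tolist(),round(d['confidence'],2)) for d in ctrl.spot_in(p,n)[:2]])
E
```

```text
pics
0.0 [0.24009777 0.6306564  0.23056432] [[-4.47002556e-04  3.55765605e-01  9.34575109e-01]
 [-1.07240910e-03  9.34574494e-01 -3.55765884e-01]
 [-9.99999325e-01 -1.16127511e-03 -3.62309147e-05]] 0.9985823411146534 [-0.13546666  0.52863789  0.45907614]
scene cam [-0.31128867 -0.53179847  0.8498177 ]
clamp [([0.516, -0.121, 0.011], 0.74), ([0.467, 0.201, 0.05], 0.63)]
clamp_slot [([0.514, -0.119, 0.012], 0.9), ([0.424, -0.276, 0.038], 0.67)]
pad [([0.53, -0.109, 0.032], 0.71)]
gauge_white [([0.471, 0.2, 0.046], 0.61), ([0.461, 0.322, 0.052], 0.56)]
gauge_blue [([0.485, 0.113, 0.053], 0.64)]
gauge_red []
espresso_cup_mid [([0.425, -0.275, 0.037], 0.59)]
tumbler_mid [([0.632, 0.039, 0.044], 0.63), ([0.47, 0.201, 0.05], 0.39)]
shaker_mid [([0.586, 0.223, 0.047], 0.93), ([0.527, -0.107, 0.029], 0.29)]
top cam [0.41655338 0.03982509 0.9223341 ]
clamp [([0.534, -0.112, 0.01], 0.76)]
clamp_slot [([0.533, -0.111, 0.012], 0.98), ([0.473, 0.2, 0.072], 0.51)]
pad [([0.529, -0.107, 0.03], 0.42)]
gauge_white [([0.464, 0.322, 0.063], 0.78)]
gauge_blue [([0.492, 0.119, 0.089], 0.66)]
gauge_red [([0.472, 0.201, 0.074], 0.64)]
espresso_cup_mid [([0.413, -0.288, 0.033], 0.85), ([0.533, -0.11, 0.012], 0.48)]
tumbler_mid [([0.651, 0.041, 0.027], 0.81)]
shaker_mid [([0.598, 0.223, 0.077], 0.84)]
```

View pics/scene0.png

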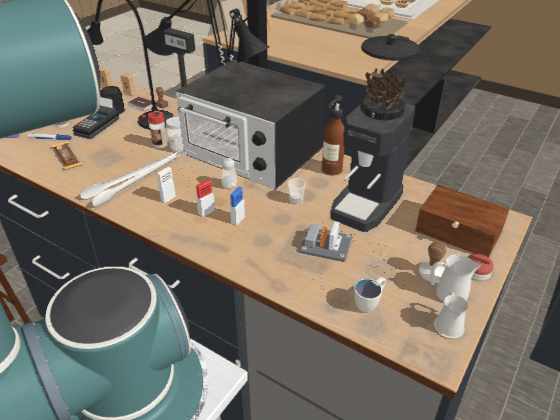

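View pics/top0.png

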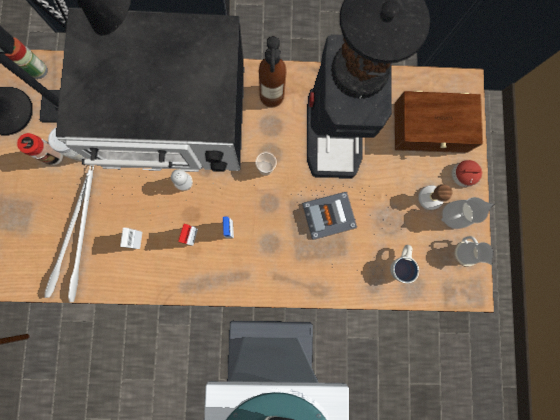

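Scene picture: white block (168,183), red (205,198), blue (237,205), clamp (327,240). The top picture shows them at (131,238), (188,234), (229,227) and (330,215), with the cheek on the left (world +y) side and the orange pad to its right. Both agree with the detections. I'll move the wrist camera closer.

```bash
cat > h.py <<'E'
from workcell import ctrl
import numpy as np,sys
from scipy.spatial.transform import Rotation as Ro
def mv(pos,ang):
    """tool shift (cm), turn for TCP pos, tool down, tool y at yaw ang deg (world)"""
    s=ctrl.sense();R=np.array(s['eef_rot']);a=np.radians(ang)
    y=np.array([np.cos(a),np.sin(a),0]);x=np.array([0,0,-1.]);T=np.c_[x,y,np.cross(x,y)]
    print('t',round(s['time_s'],2),'at',np.round(s['eef_pos'],4),'F',np.round(s['contact_force'],1),'w',round(s['width'],3))
    print('shift',np.round(R.T@(np.array(pos)-s['eef_pos'])*100,2),'turn',np.round(Ro.from_matrix(R.T@T).as_rotvec(),4))
if __name__=='__main__':
    v=list(map(float,sys.argv[1:]));mv(v[:3],v[3])
E
python3 h.py 0.42 0.12 0.30 90
```

```text
t 1.0 at [0.2402 0.6308 0.2313] F [0.2 0.  0.2] w 1.003
shift [ -6.87 -41.34  34.98] turn [-0.3638 -0.      0.    ]
```

Call:
{"api": "play_rows", "payload": {"targets": [[-1,-6.9,-41.3,35,-0.364,0,0],[-1,-6.9,-41.3,35,-0.364,0,0],[-1,-6.9,-41.3,35,-0.364,0,0],[-1,-6.9,-41.3,35,-0.364,0,0],[-1,-6.9,-41.3,35,-0.364,0,0],[-1,-6.9,-41.3,35,-0.364,0,0],[-1,-6.9,-41.3,35,-0.364,0,0],[-1,-6.9,-41.3,35,-0.364,0,0],[-1,-6.9,-41.3,35,-0.364,0,0],[-1,-6.9,-41.3,35,-0.364,0,0],[-1,-6.9,-41.3,35,-0.364,0,0],[-1,-6.9,-41.3,35,-0.364,0,0]]}}

```text
time_s: 2.2
eef_pos: [0.4215, 0.1161, 0.3012]
eef_rot: [[0.002, 0.006, 1.0], [-0.001, 1.0, -0.006], [-1.0, -0.001, 0.002]]
contact_force: [-0.8, 0.6, -0.4]
width: 0.999
```

```bash
python3 - <<'E'
from workcell import ctrl
import cv2,numpy as np
p=ctrl.get_image('wrist');cv2.imwrite('pics/w1.png',p['frame']);np.savez('pics/w1.npz',K=p['intrinsics'],R=p['R'],t=p['t'],f=p['frame'])
print('cam',-p['R'].T@p['t'],p['R'][2],p['intrinsics'][0,0])
for n in ["clamp_slot","pad","gauge_blue","gauge_red"]: print(n,[(np.round(d['point'],3).tolist(),round(d['confidence'],2)) for d in ctrl.spot_in(p,n)[:2]])
print(ctrl.sense()['eef_pos'])
E
```

```text
cam [0.35555406 0.11692889 0.44439344] [ 2.63232586e-01 -6.15879855e-04 -9.64732205e-01] 304.7535609376476
clamp_slot [([0.525, -0.107, 0.02], 0.72)]
pad [([0.526, -0.104, 0.028], 0.79)]
gauge_blue [([0.485, 0.118, 0.086], 0.69)]
gauge_red [([0.475, 0.203, 0.066], 0.92)]
[0.42000424 0.12129844 0.30013224]
```

View pics/w1.png

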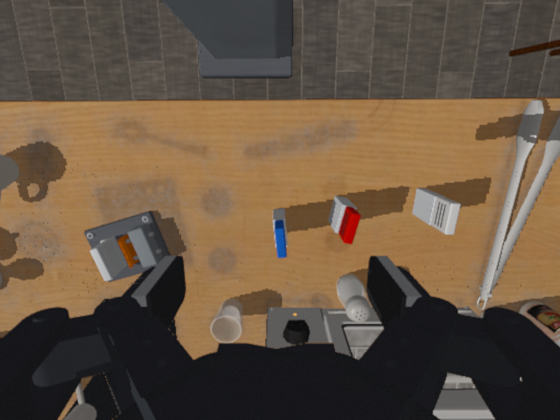

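The picture shows the blue block at (280,237), red at (346,222), white at (437,210), and the clamp turned by about 15° at (127,248). Next I'll fit the blocks' coloured grips with a projected box.

```bash
cat > fit.py <<'E'
import numpy as np,cv2
from scipy.optimize import minimize
def proj(p,X):
    c=X@p['R'].T+p['t'];u=c@p['K'].T;return u[:,:2]/u[:,2:]
def box(x,y,a,lx,ly,z0,z1):
    c,s=np.cos(a),np.sin(a)
    return np.array([[x+c*i*lx/2-s*j*ly/2,y+s*i*lx/2+c*j*ly/2,z] for i in(-1,1) for j in(-1,1) for z in(z0,z1)])
S=8
def render(p,shape,X):
    m=np.zeros(shape,np.uint8);h=cv2.convexHull((proj(p,X)*16).astype(np.int32));cv2.fillConvexPoly(m,h,255,cv2.LINE_AA,4);return m/255.
def fit(p,mask,x0,lx,ly,z0,z1):
    mk=mask.astype(float)
    def f(v):
        r=render(p,mask.shape,box(v[0],v[1],v[2],lx,ly,z0,z1));return 1-np.minimum(r,mk).sum()/np.maximum(r,mk).sum()
    best=None
    for da in(-.5,-.25,0,.25,.5):
        a=x0[2]+da;o=minimize(f,[x0[0],x0[1],a],method='Nelder-Mead',options=dict(initial_simplex=[[x0[0],x0[1],a],[x0[0]+.01,x0[1],a],[x0[0],x0[1]+.01,a],[x0[0],x0[1],a+.2]],xatol=1e-5,fatol=1e-5))
        if best is None or o.fun<best.fun: best=o
    return best.x,best.fun
E
python3 - <<'E'
import numpy as np,cv2
from fit import *
p=dict(np.load('pics/w1.npz'));f=p['f'].astype(int);b,g,r=f[...,0],f[...,1],f[...,2]
rows,cols=np.indices(b.shape)
def sel(m,c,h=40):
    m=m&(abs(cols-c[0])<h)&(abs(rows-c[1])<h);n,l,st,_=cv2.connectedComponentsWithStats(m.astype(np.uint8));return l==1+st[1:,4].argmax()
mb=sel((b>r+50),(280,237)); mr=sel((r>g+70)&(r>b+70),(346,222))
print(mb.sum(),mr.sum())
for n,m,x in(('blue',mb,(.48,.118,0)),('red',mr,(.472,.2,0))):
    v,e=fit(p,m,x,.04,.012,.055,.092);print(n,v[:2].round(4),np.degrees(v[2]).round(1),'err',round(e,3))
# height check: fit z of red/blue too is by confidence below
hsv=cv2.cvtColor(p['f'],cv2.COLOR_BGR2HSV);mw=sel((hsv[...,1]<40)&(hsv[...,2]>120),(437,210));print('white',mw.sum())
E
```

```text
332 541
blue [0.4963 0.1224] 4.6 err 0.252
red [0.479  0.2096] -6.2 err 0.199
white 1295
```

```bash
python3 h.py 0.55 -0.11 0.28 90
```

```text
t 2.45 at [0.42   0.1213 0.3001] F [ 0.8  0.1 -0.6] w 0.998
shift [  2.01 -23.15  12.96] turn [ 0.0017 -0.0003 -0.0001]
```

Call:
{"api": "play_rows", "payload": {"targets": [[-1,5,-23.1,10,0,0,0],[-1,5,-23.1,10,0,0,0],[-1,5,-23.1,10,0,0,0],[-1,5,-23.1,10,0,0,0],[-1,5,-23.1,10,0,0,0],[-1,5,-23.1,10,0,0,0],[-1,5,-23.1,10,0,0,0],[-1,5,-23.1,10,0,0,0],[-1,5,-23.1,10,0,0,0]]}}

```text
time_s: 3.35
eef_pos: [0.5204, -0.1079, 0.2507]
eef_rot: [[0.001, -0.004, 1.0], [0.0, 1.0, 0.004], [-1.0, 0.0, 0.001]]
contact_force: [-0.3, 0.6, -0.1]
width: 1.001
```

```bash
python3 - <<'E'
from workcell import ctrl
import cv2,numpy as np
p=ctrl.get_image('wrist');np.savez('pics/w2.npz',K=p['intrinsics'],R=p['R'],t=p['t'],f=p['frame'])
print('cam',-p['R'].T@p['t'])
for n in ["clamp_slot","pad"]: print(n,[(np.round(d['point'],3).tolist(),round(d['confidence'],2)) for d in ctrl.spot_in(p,n)[:2]])
print(ctrl.sense()['eef_pos'])
c=p['frame'][90:290,160:420];cv2.imwrite('pics/w2.png',cv2.resize(c,None,fx=3,fy=3,interpolation=cv2.INTER_CUBIC))
E
```

```text
cam [ 0.45449325 -0.10783253  0.39392225]
clamp_slot [([0.53, -0.114, 0.011], 0.75)]
pad [([0.528, -0.104, 0.036], 0.71)]
[ 0.52034391 -0.10851776  0.25063202]
```

View pics/w2.png

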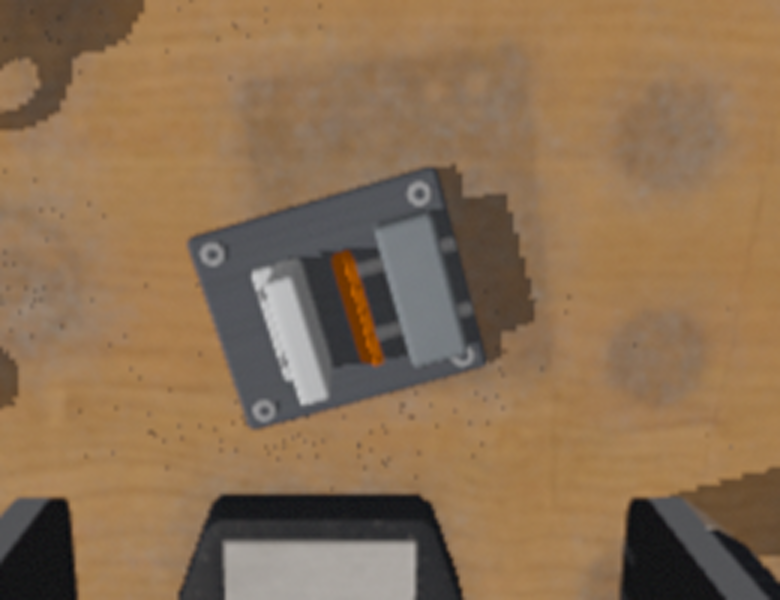

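Correction: the pale plate at crop (295,335) on the left is the cheek. It is followed by the orange pad (358,308) and then the grey spring block (420,290). So the cheek is on the world −y side, and the base corners are (190,240), (435,168), (484,358) and (252,428). Converting these to positions.

```bash
cat > ray.py <<'E'
import numpy as np
def ray(p,uv,z):
    uv=np.atleast_2d(uv).astype(float);d=np.c_[uv,np.ones(len(uv))]@np.linalg.inv(p['K']).T@p['R'];c=-p['R'].T@p['t']
    return c+d*((z-c[2])/d[:,2])[:,None]
E
python3 - <<'E'
import numpy as np,cv2
from ray import ray
p=dict(np.load('pics/w2.npz'))
C=lambda l:np.array(l)/3+[160,90]
q=ray(p,C([(190,240),(435,168),(484,358),(252,428)]),.01);print(q.round(4))
print('len',[np.linalg.norm(q[i]-q[(i+1)%4]).round(4) for i in range(4)])
ey=(q[1]-q[0]+q[2]-q[3]);ex=(q[0]-q[3]+q[1]-q[2])
ex[1],ex[0];import math
print('ang y',np.degrees(math.atan2(ey[1],ey[0])),'ang x',np.degrees(math.atan2(ex[1],ex[0])))
a=np.arctan2(ey[1],ey[0])-np.pi/2
c=q.mean(0);print('centre',c)
R=np.array([[np.cos(a),-np.sin(a)],[np.sin(a),np.cos(a)]])
L=lambda uv,z:((ray(p,C(uv),z)-c)[:,:2]@R*1000).round(1)
print('local rel base centre (mm)')
for z in(.01,.04,.058):
    print(z,'cheekTL,TR(gray),whiteTRin,BR,BL',L([(252,270),(300,262),(293,275),(328,398),(303,404)],z).tolist())
print('orange .04 TL TR BR BL',L([(333,255),(352,250),(382,362),(365,366)],.04).tolist())
print('orange left edge at .028',L([(333,255),(365,366)],.028).tolist(),'at .01',L([(333,255),(365,366)],.01).tolist())
cv2.imwrite('pics/w2b.png',cv2.resize(p['f'][165:235,230:325],None,fx=8,fy=8,interpolation=cv2.INTER_CUBIC))
E
```

```text
[[ 0.5081 -0.1732  0.01  ]
 [ 0.478  -0.071   0.01  ]
 [ 0.559  -0.0473  0.01  ]
 [ 0.5916 -0.1491  0.01  ]]
len [np.float64(0.1065), np.float64(0.0845), np.float64(0.1068), np.float64(0.087)]
ang y 107.10168184491361 ang x -163.80341425623283
centre [ 0.53416736 -0.11015906  0.01      ]
local rel base centre (mm)
0.01 cheekTL,TR(gray),whiteTRin,BR,BL [[-23.8, -31.7], [-21.2, -11.1], [-16.7, -15.7], [39.9, -17.6], [39.4, -29.0]]
0.04 cheekTL,TR(gray),whiteTRin,BR,BL [[-27.9, -27.2], [-25.4, -8.3], [-21.3, -12.4], [30.9, -14.3], [30.4, -24.7]]
0.058 cheekTL,TR(gray),whiteTRin,BR,BL [[-30.3, -24.5], [-28.0, -6.5], [-24.1, -10.5], [25.5, -12.2], [25.0, -22.2]]
orange .04 TL TR BR BL [[-24.3, 4.9], [-24.0, 12.5], [22.7, 11.0], [22.3, 4.0]]
orange left edge at .028 [[-22.6, 4.2], [25.7, 3.2]] at .01 [[-20.0, 3.1], [30.6, 2.1]]
```

View pics/w2b.png

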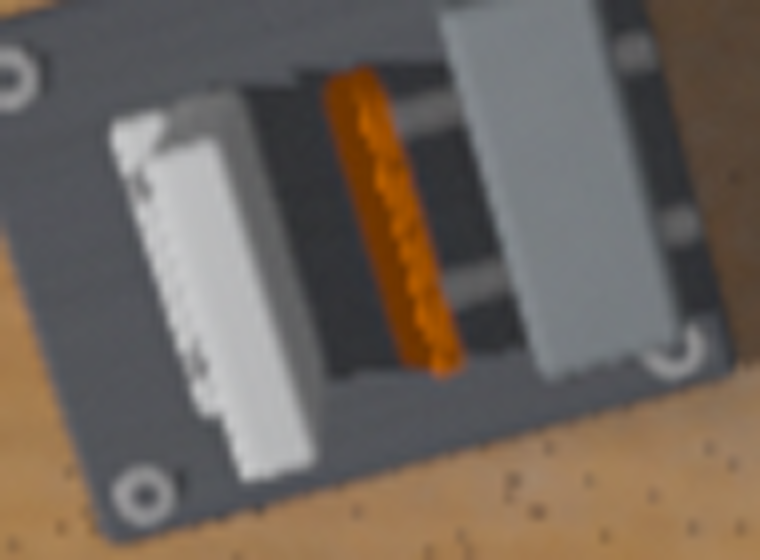

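The crop shows the cheek's bright top with its grey inner face to the right, the dark slope of the pad, and a clear slot between them. The clamp angle is about 16° and the gap about 15 mm, right at red's limit, so the trial has to decide, starting with red. Next is a close look at red.

Call:
{"api": "play_rows", "payload": {"targets": [[-1,1,31.3,-4.5,0,0,0],[-1,1,31.3,-4.5,0,0,0],[-1,1,31.3,-4.5,0,0,0],[-1,1,31.3,-4.5,0,0,0],[-1,1,31.3,-4.5,0,0,0],[-1,1,31.3,-4.5,0,0,0],[-1,1,31.3,-4.5,0,0,0],[-1,1,31.3,-4.5,0,0,0],[-1,1,31.3,-4.5,0,0,0],[-1,1,31.3,-4.5,0,0,0]]}}

```text
time_s: 4.5
eef_pos: [0.4744, 0.2037, 0.2408]
eef_rot: [[0.001, -0.003, 1.0], [-0.0, 1.0, 0.003], [-1.0, -0.0, 0.001]]
contact_force: [-0.9, 0.4, -0.2]
width: 1.0
```

```bash
python3 - <<'E'
from workcell import ctrl
import cv2,numpy as np
from fit import *
p=ctrl.get_image('wrist');q=dict(K=p['intrinsics'],R=p['R'],t=p['t'],f=p['frame']);np.savez('pics/w3.npz',**q)
print(ctrl.sense()['eef_pos'])
f=p['frame'].astype(int);b,g,r=f[...,0],f[...,1],f[...,2]
big=lambda m:(lambda n,l,st,_:l==1+st[1:,4].argmax())(*cv2.connectedComponentsWithStats(m.astype(np.uint8)))
out=p['frame'].copy()
for n,m,x in(('red',big((r>g+60)&(r>b+60)&(r>1.8*g)&(np.indices(b.shape)[0]<300)),(.475,.205,0)),('blue',big((b>r+40)&(np.indices(b.shape)[0]<300)),(.49,.12,0))):
    for z0 in(.055,.066):
        v,e=fit(q,m,x,.04,.012,z0,.092);print(n,z0,m.sum(),v[:2].round(4),np.degrees(v[2]).round(1),'err',round(e,3))
        h=cv2.convexHull(proj(q,box(*v,.04,.012,z0,.092)).astype(np.float32)).astype(int)
        cv2.polylines(out,[h],True,(0,255,0),1)
cv2.imwrite('pics/w3.png',cv2.resize(out[60:260,140:400],None,fx=3,fy=3,interpolation=cv2.INTER_NEAREST))
E
```

```text
[0.47449607 0.20356613 0.24076018]
red 0.055 534 [0.4779 0.2088] -10.2 err 0.209
red 0.066 534 [0.477 0.209] -10.7 err 0.174
blue 0.055 766 [0.496  0.1217] 0.4 err 0.195
blue 0.066 766 [0.4944 0.123 ] 4.7 err 0.117
```

View pics/w3.png

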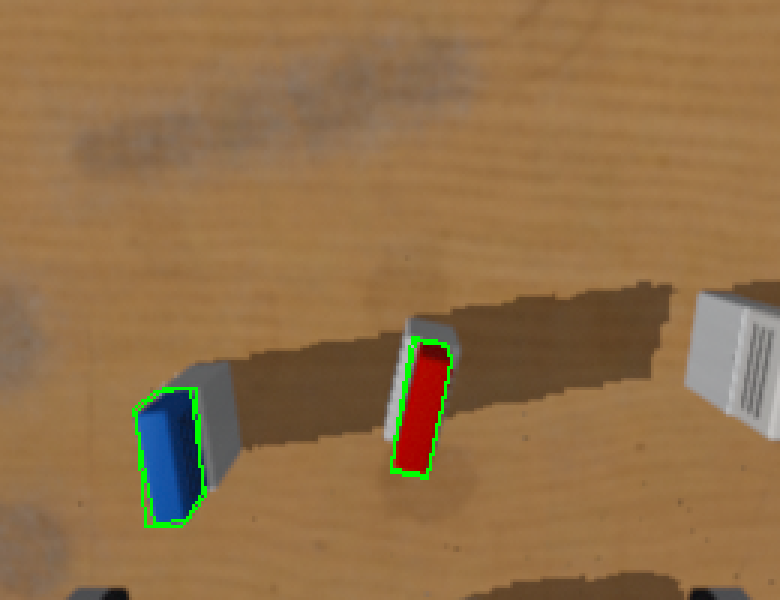

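The green fits lie on the red grip (crop centre 421,410) and the blue one (170,455). Red is at about (0.4775, 0.2085) with yaw −10°. Grasping it now.

Call:
{"api": "play_rows", "payload": {"targets": [[-1,5,0.5,0.3,0.18,0,0],[-1,9,0.5,0.3,0.18,0,0],[-1,12,0.5,0.3,0.18,0,0],[-1,15,0.5,0.3,0.18,0,0],[-1,17.9,0.5,0.3,0.18,0,0],[-1,17.9,0.5,0.3,0.18,0,0],[0.5,17.9,0.5,0.3,0.18,0,0],[1,17.9,0.5,0.3,0.18,0,0],[1,17.9,0.5,0.3,0.18,0,0],[1,17.9,0.5,0.3,0.18,0,0],[1,17.9,0.5,0.3,0.18,0,0],[1,17.9,0.5,0.3,0.18,0,0]], "force": 20}}

```text
time_s: 5.75
eef_pos: [0.4779, 0.2087, 0.0624]
eef_rot: [[0.002, 0.177, 0.984], [0.0, 0.984, -0.177], [-1.0, 0.001, 0.002]]
contact_force: [-1.2, 0.8, 5.5]
width: 0.133
```

```bash
python3 h.py 0.534 -0.1065 0.16 106
```

```text
t 5.75 at [0.4779 0.2087 0.0624] F [-1.2  0.8  5.5] w 0.133
shift [ -9.76 -30.02  11.11] turn [-4.57e-01  1.80e-03 -2.00e-04]
```

Call:
{"api": "play_rows", "payload": {"targets": [[1,-5,0,0,0,0,0],[1,-10,0,0,0,0,0],[1,-10.8,-5,2,-0.1,0,0],[1,-10.8,-30.1,11.1,-0.457,0,0],[1,-10.8,-30.1,11.1,-0.457,0,0],[1,-10.8,-30.1,11.1,-0.457,0,0],[1,-10.8,-30.1,11.1,-0.457,0,0],[1,-10.8,-30.1,11.1,-0.457,0,0],[1,-10.8,-30.1,11.1,-0.457,0,0],[1,-10.8,-30.1,11.1,-0.457,0,0],[1,-10.8,-30.1,11.1,-0.457,0,0],[1,-10.8,-30.1,11.1,-0.457,0,0]]}}

```text
time_s: 6.95
eef_pos: [0.5336, -0.1064, 0.1703]
eef_rot: [[0.002, -0.276, 0.961], [0.001, 0.961, 0.276], [-1.0, 0.0, 0.002]]
contact_force: [0.8, -0.3, -1.8]
width: 0.138
```

```bash
python3 - <<'E'
from workcell import ctrl
import cv2,numpy as np
p=ctrl.get_image('wrist');np.savez('pics/w4.npz',K=p['intrinsics'],R=p['R'],t=p['t'],f=p['frame'])
s=ctrl.sense();print(s['eef_pos'],s['contact_force'],s['width'])
cv2.imwrite('pics/w4.png',cv2.resize(p['frame'][60:300,130:430],None,fx=2.5,fy=2.5,interpolation=cv2.INTER_CUBIC))
E
```

```text
[ 0.53368305 -0.10618658  0.17038664] [-0.39822    -0.082235   -1.94168088] 0.13767593237226278
```

View pics/w4.png

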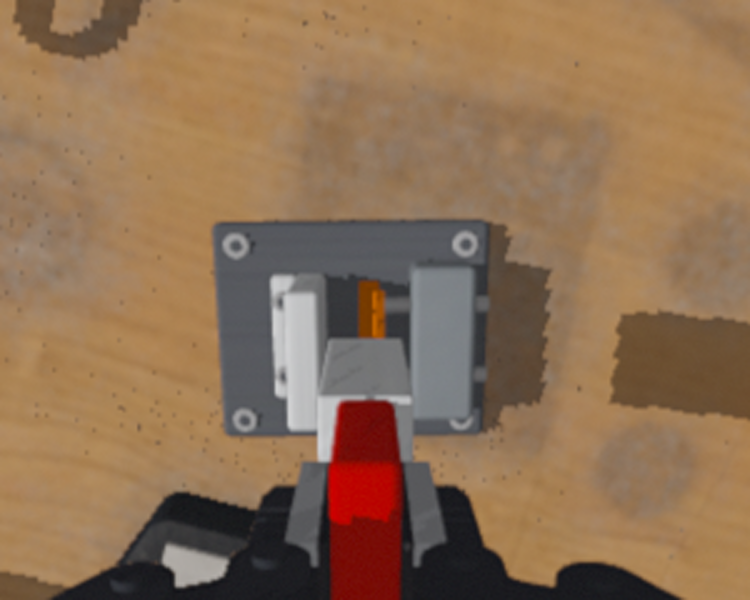

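The picture shows red hanging upright in the fingers above the slot (block underside edge at 322–408, 340), the cheek's inner top edge at x≈320 and the orange pad's left edge at x≈359. The base sits parallel to within about 1°.

```bash
python3 - <<'E'
import numpy as np
from ray import ray
p=dict(np.load('pics/w4.npz'));C=lambda l:np.array(l)/2.5+[130,60]
T=np.array([.53368,-.10619]);R=np.array([[.961,-.276],[.276,.961]])
L=lambda uv,z:((ray(p,C(uv),z)[:,:2]-T)@R*1000).round(1).tolist()
print('base',L([(213,224),(487,220),(483,432),(225,436)],.01))
print('cheek in top edge',L([(318,290),(324,430)],.058),'pad edge',L([(359,283),(359,335)],.028),'pad top edge',L([(372,290)],.04),'springblk',L([(411,265),(414,420)],.045))
print('block underside',L([(334,340),(403,340)],.108),'body/shoulder',L([(318,397),(411,397)],.108))
E
```

```text
base [[-43.5, -58.8], [-45.1, 48.5], [42.9, 50.5], [44.6, -58.4]]
cheek in top edge [[-25.1, -15.3], [24.9, -13.9]] pad edge [[-23.0, -1.6], [-3.0, -1.6]] pad top edge [[-22.3, 3.2]] springblk [[-31.9, 16.8], [25.6, 18.8]]
block underside [[-19.2, -8.1], [-19.2, 10.9]] body/shoulder [[-2.8, -12.8], [-2.8, 13.4]]
```

Call:
{"api": "play_rows", "payload": {"targets": [[1,2,-0.1,0,-0.015,0,0],[1,4,-0.2,0,-0.015,0,0],[1,5.2,-0.2,0,-0.015,0,0],[1,5.8,-0.2,0,-0.015,0,0],[1,6.0,-0.2,0,-0.015,0,0],[1,6.0,-0.2,0,-0.015,0,0]]}}

```text
time_s: 7.6
eef_pos: [0.5346, -0.1079, 0.1109]
eef_rot: [[0.002, -0.291, 0.957], [0.0, 0.957, 0.291], [-1.0, -0.0, 0.002]]
contact_force: [-0.0, 0.8, -1.2]
width: 0.136
```

Call:
{"api": "play_rows", "payload": {"targets": [[1,0,-0.1,0,0,0,0],[1,0,-0.2,0,0,0,0],[1,0,-0.2,0,0,0,0]]}}

```text
time_s: 7.9
eef_pos: [0.5353, -0.11, 0.1113]
eef_rot: [[0.003, -0.291, 0.957], [0.0, 0.957, 0.291], [-1.0, -0.001, 0.003]]
contact_force: [0.9, -0.7, -1.7]
width: 0.138
```

Call:
{"api": "play_rows", "payload": {"targets": [[1,0,-0.05,0,0,0,0],[1,0,-0.1,0,0,0,0],[1,0,-0.1,0,0,0,0]]}}

```text
time_s: 8.2
eef_pos: [0.5356, -0.1111, 0.1113]
eef_rot: [[0.003, -0.291, 0.957], [0.0, 0.957, 0.291], [-1.0, -0.001, 0.003]]
contact_force: [0.2, -0.0, -1.8]
width: 0.136
```

Call:
{"api": "play_rows", "payload": {"targets": [[1,0,-0.05,0,0,0,0],[1,0,-0.1,0,0,0,0],[1,0,-0.1,0,0,0,0]]}}

```text
time_s: 8.5
eef_pos: [0.5359, -0.1119, 0.1113]
eef_rot: [[0.003, -0.291, 0.957], [0.001, 0.957, 0.291], [-1.0, -0.0, 0.003]]
contact_force: [-1.3, 2.4, -0.1]
width: 0.136
```

Contact with the cheek felt at about 2.7 N. Sliding down gently.

Call:
{"api": "play_rows", "payload": {"targets": [[1,0.2,0,0,0,0,0],[1,0.4,0,0,0,0,0],[1,0.6,0,0,0,0,0],[1,0.7,0,0,0,0,0]]}}

```text
time_s: 8.9
eef_pos: [0.5358, -0.1118, 0.104]
eef_rot: [[0.002, -0.291, 0.957], [0.001, 0.957, 0.291], [-1.0, 0.0, 0.003]]
contact_force: [-1.1, 1.8, -0.2]
width: 0.135
```

Call:
{"api": "play_rows", "payload": {"targets": [[1,0.07,0,0,0,0,0],[1,0.14,0,0,0,0,0],[1,0.2,0,0,0,0,0],[1,0.2,0,0,0,0,0]]}}

```text
time_s: 9.3
eef_pos: [0.5359, -0.1118, 0.1022]
eef_rot: [[0.003, -0.291, 0.957], [0.001, 0.957, 0.291], [-1.0, -0.0, 0.003]]
contact_force: [-1.3, 2.4, 0.4]
width: 0.132
```

Call:
{"api": "play_rows", "payload": {"targets": [[1,0.07,0,0,0,0,0],[1,0.14,0,0,0,0,0],[1,0.2,0,0,0,0,0],[1,0.2,0,0,0,0,0]]}}

```text
time_s: 9.7
eef_pos: [0.5364, -0.1119, 0.1018]
eef_rot: [[0.004, -0.291, 0.957], [0.0, 0.957, 0.291], [-1.0, -0.001, 0.004]]
contact_force: [-4.1, 2.4, 15.4]
width: 0.135
```

Red stopped at 15 N with its underside about 30 mm above the floor, so it is too thick. I'll put it back where it stood and take blue.

```bash
python3 h.py 0.478 0.2087 0.172 80;
```

```text
t 9.7 at [ 0.5364 -0.1119  0.1018] F [-4.1  2.4 15.4] w 0.135
shift [-7.04 32.37  3.78] turn [ 4.7e-01  4.3e-03 -2.0e-04]
```

Call:
{"api": "play_rows", "payload": {"targets": [[1,-1,0.15,0,0,0,0],[1,-4,0.2,0,0,0,0],[1,-7,0.2,0,0,0,0],[1,-7.3,5,1,0.1,0,0],[1,-7.3,32.4,3.8,0.47,0.004,0],[1,-7.3,32.4,3.8,0.47,0.004,0],[1,-7.3,32.4,3.8,0.47,0.004,0],[1,-7.3,32.4,3.8,0.47,0.004,0],[1,-7.3,32.4,3.8,0.47,0.004,0],[1,-7.3,32.4,3.8,0.47,0.004,0],[1,-7.3,32.4,3.8,0.47,0.004,0],[1,-7.3,32.4,3.8,0.47,0.004,0]]}}

```text
time_s: 10.9
eef_pos: [0.478, 0.2094, 0.1748]
eef_rot: [[0.001, 0.172, 0.985], [-0.0, 0.985, -0.172], [-1.0, -0.0, 0.001]]
contact_force: [-0.0, -0.4, -1.7]
width: 0.131
```

Call:
{"api": "play_rows", "payload": {"targets": [[1,4,0,0,0,0,0],[1,8,0,0,0,0,0],[1,10,0,0,0,0,0],[1,10.7,0,0,0,0,0],[1,11.0,0,0,0,0,0],[1,11.1,0,0,0,0,0],[1,11.1,0,0,0,0,0]]}}

```text
time_s: 11.6
eef_pos: [0.4787, 0.2093, 0.0651]
eef_rot: [[0.002, 0.172, 0.985], [0.0, 0.985, -0.172], [-1.0, 0.001, 0.002]]
contact_force: [0.2, 0.6, -0.8]
width: 0.136
```

Call:
{"api": "play_rows", "payload": {"targets": [[1,0.1,0,0,0,0,0],[1,0.2,0,0,0,0,0],[1,0.25,0,0,0,0,0],[1,0.3,0,0,0,0,0]]}}

```text
time_s: 12.0
eef_pos: [0.4789, 0.2095, 0.0624]
eef_rot: [[0.003, 0.172, 0.985], [0.0, 0.985, -0.172], [-1.0, 0.001, 0.002]]
contact_force: [-2.0, -0.3, 5.8]
width: 0.135
```

Call:
{"api": "play_rows", "payload": {"targets": [[-1,0,0,0,0,0,0],[-1,0,0,0,0,0,0],[-1,0,0,0,0,0,0],[-1,-3,0,0,0,0,0],[-1,-7,0,0,0,0,0],[-1,-12,0,0,0,0,0],[-1,-15,-8.9,-0.2,-0.17,0,0],[-1,-15,-8.9,-0.2,-0.17,0,0],[-1,-15,-8.9,-0.2,-0.17,0,0],[-1,-15,-8.9,-0.2,-0.17,0,0]]}}

```text
time_s: 13.0
eef_pos: [0.4613, 0.1215, 0.2127]
eef_rot: [[0.004, 0.005, 1.0], [0.001, 1.0, -0.005], [-1.0, 0.001, 0.004]]
contact_force: [0.4, 0.1, -0.1]
width: 0.998
```

```bash
python3 - <<'E'
from workcell import ctrl
import cv2,numpy as np
from fit import *
p=ctrl.get_image('wrist');q=dict(K=p['intrinsics'],R=p['R'],t=p['t'],f=p['frame']);np.savez('pics/w5.npz',**q)
print(ctrl.sense()['eef_pos'])
f=p['frame'].astype(int);b,g,r=f[...,0],f[...,1],f[...,2]
big=lambda m:(lambda n,l,st,_:l==1+st[1:,4].argmax())(*cv2.connectedComponentsWithStats(m.astype(np.uint8)))
m=big((b>r+40)&(np.indices(b.shape)[0]<330));out=p['frame'].copy()
for z0 in(.055,.066,.08):
    v,e=fit(q,m,(.493,.122,0),.04,.012,z0,.092);print(z0,m.sum(),v[:2].round(4),np.degrees(v[2]).round(1),'err',round(e,3))
    cv2.polylines(out,[cv2.convexHull(proj(q,box(*v,.04,.012,z0,.092)).astype(np.float32)).astype(int)],True,(0,255,0),1)
cv2.imwrite('pics/w5.png',cv2.resize(out[80:280,160:460],None,fx=2.5,fy=2.5,interpolation=cv2.INTER_NEAREST))
E
```

```text
[0.46120893 0.1221961  0.21214434]
0.055 620 [0.496  0.1217] 3.2 err 0.176
0.066 620 [0.4941 0.1217] 3.2 err 0.14
0.08 620 [0.4932 0.1217] 3.9 err 0.163
```

View pics/w5.png

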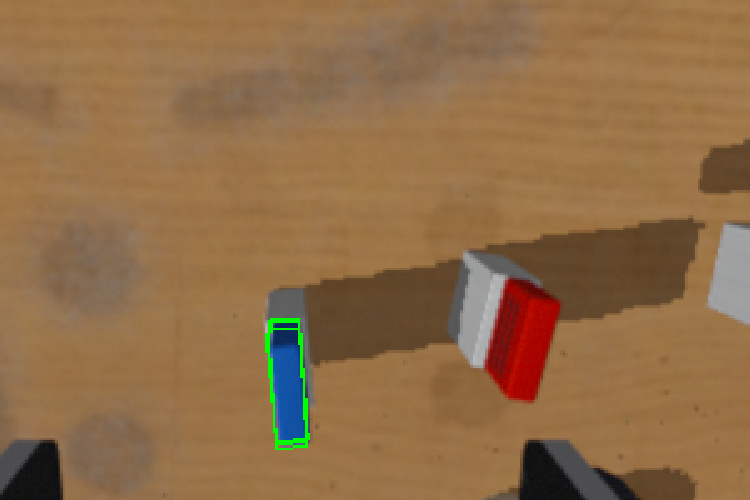

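Red stands upright at its old place (crop 505,325). The fit is on the blue grip (288,385), giving (0.495, 0.122) and yaw 3.5°. Grasping it.

Call:
{"api": "play_rows", "payload": {"targets": [[-1,4,0,3.4,-0.065,0,0],[-1,8,0,3.4,-0.065,0,0],[-1,12,0,3.4,-0.065,0,0],[-1,15,0,3.4,-0.065,0,0],[-1,15,0,3.4,-0.065,0,0],[0.5,15,0,3.4,-0.065,0,0],[1,15,0,3.4,-0.065,0,0],[1,15,0,3.4,-0.065,0,0],[1,15,0,3.4,-0.065,0,0],[1,15,0,3.4,-0.065,0,0],[1,15,0,3.4,-0.065,0,0]], "force": 20}}

```text
time_s: 14.15
eef_pos: [0.4959, 0.1222, 0.0629]
eef_rot: [[0.004, -0.061, 0.998], [0.001, 0.998, 0.061], [-1.0, 0.001, 0.004]]
contact_force: [-0.4, 0.1, 4.6]
width: 0.131
```

```bash
python3 h.py 0.5346 -0.1079 0.165 107
```

```text
t 14.15 at [0.4959 0.1222 0.0629] F [-0.4  0.1  4.6] w 0.131
shift [-10.22 -23.19   2.5 ] turn [-0.236   0.0038 -0.0003]
```

Call:
{"api": "play_rows", "payload": {"targets": [[1,-5,0,0,0,0,0],[1,-10.2,0,0,0,0,0],[1,-10.2,-23.2,2.5,-0.236,0.004,0],[1,-10.2,-23.2,2.5,-0.236,0.004,0],[1,-10.2,-23.2,2.5,-0.236,0.004,0],[1,-10.2,-23.2,2.5,-0.236,0.004,0],[1,-10.2,-23.2,2.5,-0.236,0.004,0],[1,-10.2,-23.2,2.5,-0.236,0.004,0],[1,-10.2,-23.2,2.5,-0.236,0.004,0],[1,-10.2,-23.2,2.5,-0.236,0.004,0]]}}

```text
time_s: 15.15
eef_pos: [0.5344, -0.1073, 0.1647]
eef_rot: [[-0.0, -0.293, 0.956], [0.001, 0.956, 0.293], [-1.0, 0.001, -0.0]]
contact_force: [-0.0, 0.5, -1.0]
width: 0.133
```

```bash
python3 h.py 0.5350 -0.1092 0.111 107
```

```text
t 15.15 at [ 0.5344 -0.1073  0.1647] F [-0.   0.5 -1. ] w 0.133
shift [ 5.37 -0.21 -0.  ] turn [ 0.0004 -0.0003 -0.0007]
```

Call:
{"api": "play_rows", "payload": {"targets": [[1,2,-0.1,0,0,0,0],[1,4,-0.2,0,0,0,0],[1,5,-0.2,0,0,0,0],[1,5.4,-0.2,0,0,0,0],[1,5.4,-0.35,0,0,0,0],[1,5.4,-0.5,0,0,0,0],[1,5.4,-0.55,0,0,0,0],[1,5.4,-0.55,0,0,0,0]]}}

```text
time_s: 15.95
eef_pos: [0.5363, -0.1126, 0.1113]
eef_rot: [[0.0, -0.293, 0.956], [0.0, 0.956, 0.293], [-1.0, 0.0, 0.0]]
contact_force: [0.4, -0.1, -1.6]
width: 0.136
```

Call:
{"api": "play_rows", "payload": {"targets": [[1,0,-0.05,0,0,0,0],[1,0,-0.1,0,0,0,0],[1,0,-0.1,0,0,0,0]]}}

```text
time_s: 16.25
eef_pos: [0.5365, -0.1132, 0.1114]
eef_rot: [[0.0, -0.293, 0.956], [0.001, 0.956, 0.293], [-1.0, 0.001, 0.001]]
contact_force: [-1.1, 4.8, 0.9]
width: 0.136
```

Call:
{"api": "play_rows", "payload": {"targets": [[1,0.2,0.03,0,0,0,0],[1,0.4,0.03,0,0,0,0],[1,0.6,0.03,0,0,0,0],[1,0.7,0.03,0,0,0,0]]}}

```text
time_s: 16.65
eef_pos: [0.5364, -0.1129, 0.1041]
eef_rot: [[-0.0, -0.293, 0.956], [0.001, 0.956, 0.293], [-1.0, 0.001, 0.0]]
contact_force: [-0.1, 3.1, 1.1]
width: 0.136
```

Call:
{"api": "play_rows", "payload": {"targets": [[1,0.07,0,0,0,0,0],[1,0.14,0,0,0,0,0],[1,0.2,0,0,0,0,0],[1,0.2,0,0,0,0,0]]}}

```text
time_s: 17.05
eef_pos: [0.5363, -0.1129, 0.1021]
eef_rot: [[-0.0, -0.293, 0.956], [0.001, 0.956, 0.293], [-1.0, 0.001, 0.0]]
contact_force: [-1.2, 1.7, -1.8]
width: 0.134
```

Call:
{"api": "play_rows", "payload": {"targets": [[1,0.07,0,0,0,0,0],[1,0.14,0,0,0,0,0],[1,0.2,0,0,0,0,0],[1,0.2,0,0,0,0,0]]}}

```text
time_s: 17.45
eef_pos: [0.5363, -0.1129, 0.0999]
eef_rot: [[-0.0, -0.293, 0.956], [0.001, 0.956, 0.293], [-1.0, 0.001, 0.0]]
contact_force: [-0.7, 1.8, -2.3]
width: 0.136
```

Blue is past the pad's top. Continuing down.

Call:
{"api": "play_rows", "payload": {"targets": [[1,0.07,0,0,0,0,0],[1,0.14,0,0,0,0,0],[1,0.2,0,0,0,0,0],[1,0.2,0,0,0,0,0]]}}

```text
time_s: 17.85
eef_pos: [0.5363, -0.113, 0.098]
eef_rot: [[-0.0, -0.293, 0.956], [0.001, 0.956, 0.293], [-1.0, 0.001, 0.0]]
contact_force: [-0.7, 3.3, 1.4]
width: 0.133
```

Call:
{"api": "play_rows", "payload": {"targets": [[1,0.07,0,0,0,0,0],[1,0.14,0,0,0,0,0],[1,0.2,0,0,0,0,0],[1,0.2,0,0,0,0,0]]}}

```text
time_s: 18.25
eef_pos: [0.5364, -0.113, 0.096]
eef_rot: [[0.0, -0.293, 0.956], [0.001, 0.956, 0.293], [-1.0, 0.001, 0.0]]
contact_force: [-0.1, 3.4, 3.7]
width: 0.137
```

Call:
{"api": "play_rows", "payload": {"targets": [[1,0.07,0,0,0,0,0],[1,0.14,0,0,0,0,0],[1,0.2,0,0,0,0,0],[1,0.2,0,0,0,0,0]]}}

```text
time_s: 18.65
eef_pos: [0.5365, -0.113, 0.094]
eef_rot: [[0.0, -0.293, 0.956], [0.001, 0.956, 0.293], [-1.0, 0.001, 0.001]]
contact_force: [0.7, 2.4, 3.5]
width: 0.139
```

Call:
{"api": "play_rows", "payload": {"targets": [[1,0.07,0,0,0,0,0],[1,0.14,0,0,0,0,0],[1,0.2,0,0,0,0,0],[1,0.2,0,0,0,0,0]]}}

```text
time_s: 19.05
eef_pos: [0.5365, -0.113, 0.092]
eef_rot: [[0.0, -0.293, 0.956], [0.001, 0.956, 0.293], [-1.0, 0.001, 0.001]]
contact_force: [-1.0, 2.4, 5.4]
width: 0.136
```

Call:
{"api": "play_rows", "payload": {"targets": [[1,0.07,0,0,0,0,0],[1,0.14,0,0,0,0,0],[1,0.2,0,0,0,0,0],[1,0.2,0,0,0,0,0]]}}

```text
time_s: 19.45
eef_pos: [0.5365, -0.1129, 0.0899]
eef_rot: [[0.0, -0.293, 0.956], [0.001, 0.956, 0.293], [-1.0, 0.001, 0.001]]
contact_force: [-0.2, 3.3, 2.2]
width: 0.13
```

Call:
{"api": "play_rows", "payload": {"targets": [[1,0.1,0,0,0,0,0],[1,0.2,0,0,0,0,0],[1,0.3,0,0,0,0,0],[1,0.3,0,0,0,0,0]]}}

```text
time_s: 19.85
eef_pos: [0.5364, -0.1129, 0.0866]
eef_rot: [[-0.0, -0.293, 0.956], [0.001, 0.956, 0.293], [-1.0, 0.001, 0.0]]
contact_force: [0.7, 1.7, 1.5]
width: 0.137
```

Call:
{"api": "play_rows", "payload": {"targets": [[1,0.15,0,0,0,0,0],[1,0.3,0,0,0,0,0],[1,0.45,0,0,0,0,0],[1,0.6,0,0,0,0,0],[1,0.6,0,0,0,0,0]]}}

```text
time_s: 20.35
eef_pos: [0.5363, -0.1129, 0.0802]
eef_rot: [[-0.0, -0.293, 0.956], [0.001, 0.956, 0.293], [-1.0, 0.001, 0.0]]
contact_force: [0.1, 0.6, -0.1]
width: 0.137
```

Call:
{"api": "play_rows", "payload": {"targets": [[1,0.1,0,0,0,0,0],[1,0.2,0,0,0,0,0],[1,0.3,0,0,0,0,0],[1,0.4,0,0,0,0,0],[1,0.4,0,0,0,0,0]]}}

```text
time_s: 20.85
eef_pos: [0.5362, -0.113, 0.076]
eef_rot: [[-0.001, -0.293, 0.956], [0.001, 0.956, 0.293], [-1.0, 0.001, -0.0]]
contact_force: [1.0, 2.4, 1.8]
width: 0.132
```

Call:
{"api": "play_rows", "payload": {"targets": [[1,0.07,0,0,0,0,0],[1,0.14,0,0,0,0,0],[1,0.2,0,0,0,0,0],[1,0.2,0,0,0,0,0]]}}

```text
time_s: 21.25
eef_pos: [0.5362, -0.113, 0.0739]
eef_rot: [[-0.001, -0.293, 0.956], [0.001, 0.956, 0.293], [-1.0, 0.001, -0.0]]
contact_force: [-1.2, 1.2, 2.0]
width: 0.137
```

Call:
{"api": "play_rows", "payload": {"targets": [[1,0.05,0,0,0,0,0],[1,0.1,0,0,0,0,0],[1,0.1,0,0,0,0,0]]}}

```text
time_s: 21.55
eef_pos: [0.5362, -0.113, 0.073]
eef_rot: [[-0.001, -0.293, 0.956], [0.001, 0.956, 0.293], [-1.0, 0.001, -0.0]]
contact_force: [-0.3, 1.9, 5.0]
width: 0.133
```

Call:
{"api": "play_rows", "payload": {"targets": [[1,0.05,0,0,0,0,0],[1,0.08,0,0,0,0,0],[1,0.08,0,0,0,0,0]]}}

```text
time_s: 21.85
eef_pos: [0.5363, -0.113, 0.0729]
eef_rot: [[-0.0, -0.293, 0.956], [0.001, 0.956, 0.293], [-1.0, 0.001, 0.0]]
contact_force: [-4.7, 3.1, 12.2]
width: 0.137
```

Home on the floor: TCP 0.0729 m against 0.0629 m at the pick, which matches the floor's 10 mm. Releasing and withdrawing.

Call:
{"api": "play_rows", "payload": {"targets": [[1,-0.05,0,0,0,0,0],[0,-0.05,0,0,0,0,0],[-0.3,-0.05,0,0,0,0,0],[-0.3,-0.05,0,0,0,0,0],[-0.3,-3,0,0,0,0,0],[-0.3,-7,0,0,0,0,0],[-0.3,-12,0,0,0,0,0],[-0.3,-16,3,-5,0,0,0],[-0.3,-16,6,-5,0,0,0],[-0.3,-16,6,-5,0,0,0]]}}

```text
time_s: 22.85
eef_pos: [0.4697, -0.0687, 0.2359]
eef_rot: [[0.004, -0.293, 0.956], [0.001, 0.956, 0.293], [-1.0, -0.001, 0.004]]
contact_force: [0.2, -0.2, -0.3]
width: 0.649
```

```bash
python3 - <<'E'
from workcell import ctrl
import cv2,numpy as np
p=ctrl.get_image('wrist');q=ctrl.get_image('scene');s=ctrl.sense();print(s['time_s'],s['eef_pos'],s['contact_force'],s['width'])
np.savez('pics/w6.npz',K=p['intrinsics'],R=p['R'],t=p['t'],f=p['frame'])
a=cv2.resize(p['frame'][20:400],(560,380));b=cv2.resize(q['frame'][150:290,140:400],None,fx=2.15,fy=2.15,interpolation=cv2.INTER_CUBIC)[:300]
a=cv2.resize(p['frame'],(400,300));c=cv2.resize(p['frame'][20:230,100:380],(400,300),interpolation=cv2.INTER_CUBIC)
b=cv2.resize(q['frame'][150:290,140:400],(800,300) if 0 else (557,300),interpolation=cv2.INTER_CUBIC);b=cv2.copyMakeBorder(b,0,0,0,243,cv2.BORDER_CONSTANT)
cv2.imwrite('pics/f.png',np.vstack([np.hstack([a,c]),b]))
E
```

```text
22.95 [ 0.47093057 -0.07019929  0.23349466] [ 0.8803697  -0.31517385 -0.81054785] 0.6498904859070044
```

View pics/f.png

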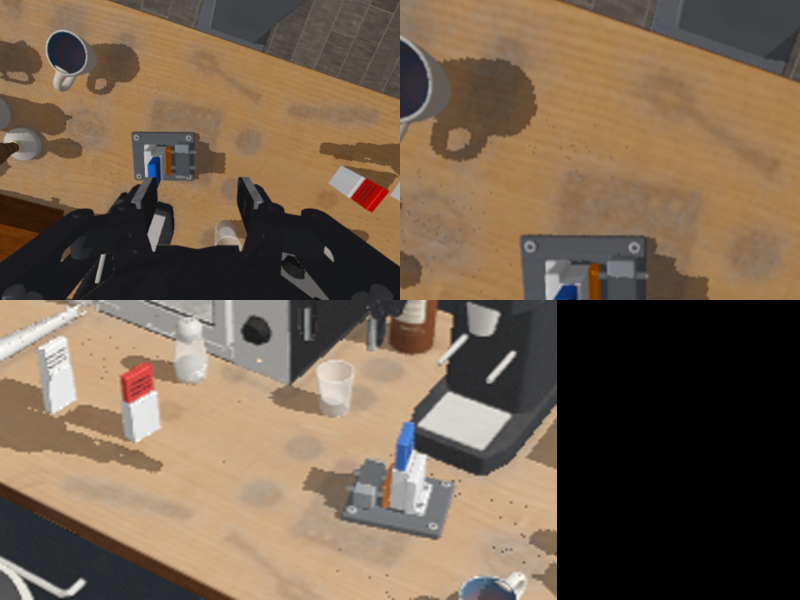

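The final picture shows blue standing upright and deep in the slot between cheek and pad (scene crop 405,465). Red (140,400) and white (57,375) stand upright on the worktop, and the cup, glass and shaker are in place. Handing in.

```bash
python3 -c "
from workcell import ctrl
print(ctrl.close_job())"
```

```text
the job is handed in; nothing more can be done
None
```

The blue 17 mm block is the thickest that fits, and I left it standing home in the clamp's slot. The job was handed in at about 23 s of the 70 s allowed.

- **Red (20 mm):** it slid along the cheek but jammed at about 15 N, with its underside about 30 mm above the slot floor. I put it back upright where it had stood.
- **Blue (17 mm):** it slid down along the cheek, meeting up to about 5.5 N vertically on the way. At the floor I stopped at about 12 N vertical. The gripper was 10.0 mm higher there than when it picked blue up, which is exactly the slot floor's height above the worktop.
- **White (14 mm):** I did not try it or move it, since blue already fits.

**Last checks:** the final pictures show blue upright between cheek and pad, about mid-length along the slot, with the gripper clear. Red and white stand upright well away from the clamp, and the cup, shot glass and shaker are undisturbed.

**Not settled:** I could not read the pad's travel directly. Blue first met the pad's slope about 25 mm above the floor, which implies about 3.5 mm of travel and a gap of about 13.5 mm. My two camera estimates of the gap disagreed (about 15 mm and about 13 mm), so I relied on the trials.

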